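# Set the focus dial and hold the inspection mirror on the target

### The job

Turn the camera's focus dial until the white line on its skirt meets the small metal clip on the scale, and let go of it. Then take the upright grip on the lever of the spring-return mirror in the gripper's fingers and swing it until the camera sees the round target on the clamped part in the mirror (its thin aiming beam falls on the target). Finish still holding the mirror steady at that angle, because it springs back if let go, and leave the jar, the gauge and the screwdriver alone.

Things in the scene. Friction and masses are not known exactly. Their poses are not given: they have to be found in the camera images.
- dial (a joint): focus dial angle, rad; grows clockwise seen from above, free to turn from 0 to 3.2, stays where it is left (friction 0.03 N m)
- dial_grip (a point): on the vertical axis of the focus dial, 77 mm above the table, at the height to grip. The dial stands on a grey control box 130 x 120 mm, 45 mm tall. The black dial is a round skirt of radius 33 mm (53 mm above the table at its top) with an upright bar grip on it: 46 mm long, 14 mm thick, from 52 to 86 mm above the table. The point's x axis runs along the bar (turning with it) and the white line is at its -x end; z is up
- dial_line (a point): outer end of the white line, on the rim of the dial's skirt, 33 mm from the dial's axis; turns with the dial
- clip_tip (a point): inner end of the small fixed dark steel clip (18 x 8 x 6 mm, radial) on the scale round the dial, also 33 mm from the dial's axis, on the same level as dial_line, 53 mm above the table: the white line is to meet it. It always lies 0.5 to 1.5 rad clockwise (seen from above) of the line at the start
- pivot (a point): point on the vertical pivot axis of the mirror, 73 mm above the table, at the level of the camera's view; the axis lies in the reflecting face. Axes of the jig: x points to the camera lens, z up. The jig is a dark plate with a blue camera head at its +x end. The mirror is upright, 70 mm wide and 62 mm tall (42 to 104 mm above the table)
- lens (a point): centre of the camera's lens, 140 mm from the pivot and at the same height; the camera looks straight at the pivot
- mirror (a joint): mirror angle, rad; 0 is the rest stop, grows counter-clockwise seen from above, up to 1.1. A spring pulls it back to 0 (0.09 N m at rest, 0.15 N m more per rad, about 1 to 2 N at the grip). At 0 the mirror's normal is 0.262 rad counter-clockwise of the direction from pivot to lens, and its lever is 2.356 rad counter-clockwise of its normal
- lever_grip (a point): on the black upright round grip post (16 mm diameter) at the end of the mirror's lever, 110 mm from the pivot axis and 103 mm above the table; the post spans 35 to 123 mm above the table, the lever below it is 7 mm thick at 35 to 42 mm. It moves on a horizontal circle about the pivot axis as the mirror turns
- view (a point): same place as pivot; its x axis points along the camera's line of view after the mirror (the thin red aiming beam), level, z up. It turns counter-clockwise by twice the mirror angle; at mirror angle 0 it is 0.524 rad counter-clockwise of the direction from pivot to lens
- target (a point): centre of the face of the round white target boss with a dark ring (28 mm diameter, standing 12 mm out of an aluminium block held in a small black vise), 73 mm above the table like the beam, 150 to 205 mm from the pivot. The point's y axis points into the block, z up. The block and vise are fixed and up to 117 mm tall
- jar: small jar, 50 mm diameter, 70 mm tall, origin at the centre of its underside; bystander
- gauge: steel gauge plug, 44 mm diameter, 50 mm tall, origin at the centre of its underside; bystander
- driver: screwdriver about 200 mm long lying on the table at the left, handle towards its own -x; bystander
Things that resemble listed ones, but are neither listed nor needed, are in the scene too. What is shaped like the part that bears dial but yellow is not meant.

How it is judged (in metres and radians):
On the way:
1. the dial's white line meets the clip, the fingers off the dial and the mirror still at rest (distance between dial_line and clip_tip below 0.0038 m and contact force between the fingers and dial below 0.1 N and value of joint mirror below 0.1 rad), for 0.2 s.
At the end, for the whole second after the job is handed in: The camera's line of view by way of the mirror passes within 12.5 mm of the target's centre (so it falls on the 28 mm target), the mirror is still (under 0.05 rad/s) and held by the gripper's fingers (over 0.5 N), and the dial's line is still within 3.8 mm (0.115 rad) of the clip (y of target in the frame of view between -0.0125 and 0.0125 m and x of target in the frame of view above 0.1 m and value of joint mirror above 0.2 rad and velocity of joint mirror between -0.05 and 0.05 rad/s and contact force between the fingers and mirror above 0.5 N and distance between dial_line and clip_tip below 0.0038 m); the arm keeps its last pose, push and grip.
It fails at once if the jar is moved by more than 30 mm (distance of jar from where it was at the start of the episode above 0.03 m).
It fails at once if the gauge is moved by more than 30 mm (distance of gauge from where it was at the start of the episode above 0.03 m).
It fails at once if the driver is moved by more than 30 mm (distance of driver from where it was at the start of the episode above 0.03 m).
It also fails if it takes over 51 s, if anything falls off the work surface, if the arm or the gripper's body presses on something with over 40 N, if the wrist force passes 120 N, or if a joint passes its speed limit or range.

### The arm

A 6-joint arm with a two-finger parallel gripper is mounted at the origin on the work surface. World frame = base frame: x ahead of the robot, y to its left, z up, the work surface at z = 0. Lengths are in mm, angles in rad, forces in N, time in s.
With the tool pointing down it reaches from about 275 to 1000 mm from the base axis. Payload 8.4 kg.
Tool frame: the origin (TCP) lies midway between the tips of the shut fingers; the grasp point (between the pads) lies 19 mm behind it; z points along the fingers, y is the line along which they close (so a half turn about z gives the same grasp; the last joint's range is limited). The gripper opens to 85 mm and grips with 20 to 120 N. Pads are 22 mm wide; open, the fingers measure 114 mm over their backs; the gripper's body (76 mm by 85 mm) begins 54 mm behind the grasp point. The pads swing forward as they close: fully open they stand 13 mm farther back than shut.
Start: joints at [-1.163, 0.353, 1.633, -0, 1.155, -0.002], TCP at [249.015, -573.253, 231.281] pointing down, gripper open.
Joint ranges: [-2.63, 2.63], [-0.92, 2.1], [0.06, 2.66], [-1.3, 4.44], [0, 2.69], [-3.02, 3.02]. Speed limits (rad/s): [2.22, 2.22, 2.79, 3.14, 3.14, 3.14].

### API

Orientations are given as [roll, pitch, yaw] about the fixed x, y, z axes, in that order (R = Rz(yaw) Ry(pitch) Rx(roll)).
In Python, from rig import telemetry, optics, r gives the robot as it stands.
- The arm moves only by the tool play_rows, never from a script. Its arguments are lists of equal length, an entry for each row: "dp": the shift along the tool's x, y, z in units of 40 mm (1.0 is 40 mm), a list of three; "rot": the turn, a rotation vector about the tool's x, y, z in units of 6 degrees (1.0 is 6 degrees), a list of three. In form: {"dp": [[tx, ty, tz], ...], "rot": [[ax, ay, az], ...]}. A call has 1 to 5 rows; each row is the pose to reach, as a shift and turn from the pose commanded when the call began, along the tool's axes at that moment; what a row does not reach only later rows make up. A row lasts 1/12 s, in which the tool goes at most 41.7 mm and 7.16 degrees, less where a joint would pass 70% of its speed; a pose out of reach is approached as far as the arm can. A call with a gripper value outside its range is refused whole. "fingers" is the opening, from 0 (shut) to 1 (fully open), set as the call begins (left out, the last holds). The fingers move at their own pace and stop on an object; "grip_force" is the grip in N (left out, the last holds). Time passes only in rows, so rows that repeat a pose let the fingers close. It gives the time, the measured TCP pose, the force, the opening and the grip force at its end, in the units of the state.
- telemetry.sense(): the state, without advancing time (a new reading comes with each control period).
- optics.grab_frame(name): name is "side" or "top"; returns a dict with "color" (420x560x3 uint8, red, green, blue), "mtx" (3x3 intrinsics, pixels), "D" ([k1, k2, p1, p2, k3] as OpenCV has them; the pictures are not rectified), "R" (3x3) and "t" (3): a world point X has camera coordinates R X + t. Camera axes: x right, y down, z forward; pixel columns grow to the right and rows downward; lengths in mm; the calibration is good to about 2 mm. A picture is of the moment at which its call begins. There is no depth.
- r.sign_off(): hands the job in; it is judged then, once.
The state is a dict: "clock": time; "qpos": joint angles; "qvel": joint speeds; "joint_efforts": joint torques, N m; "eef_pos": TCP position; "tcp_rot": TCP orientation; "contact_force": force on the tool from outside, world axes, zero at the start; "wrist_torque": the same for the moment, N m; "opening": opening from 0.0 (shut) to 1.0 (fully open); "grasp_force": force on a finger pad.
Only numpy, scipy, OpenCV 4.12 (cv2) and the standard library are available. Lean on these libraries where they do the work, as an engineer would, in place of code of your own. Each camera call takes 0.05 s, during which the arm holds its last target. There are 200 camera calls.

## Working session

There is one attempt and no reset: what is moved stays moved. The work goes in short steps, Python scripts to look and compute and a tool call to move; the robot and the scene stay as the last step left them, time stands still between calls to the robot, and variables do not carry over. Pictures are saved under pics/ and viewed, at most 10 in all, crops included, and the job is handed in when it is done.

Besides the shell and the picture viewer there is one more tool, called after ">>>" as a command line: name --argument value ..., lists and objects as JSON in quotes. play_rows: Moves the arm, as the interface text tells. Its arguments: {"type":"object","properties":{"dp":{"type":"array"},"rot":{"type":"array"},"fingers":{"type":"number"},"grip_force":{"type":"number"}},"required":["dp","rot"]}

```bash
mkdir -p pics; cat > h.py <<'E'
import numpy as np, cv2
from rig import telemetry, optics, r
def grab(n,save=None):
    f=optics.grab_frame(n)
    if save: cv2.imwrite(save,cv2.cvtColor(f["color"],cv2.COLOR_RGB2BGR))
    return f
def ray(f,px):
    p=cv2.undistortPoints(np.array(px,float).reshape(-1,1,2),np.array(f["mtx"]),np.array(f["D"],float)).reshape(-1,2)
    R=np.array(f["R"]);t=np.array(f["t"]).ravel()
    return -R.T@t,(R.T@np.c_[p,np.ones(len(p))].T).T
def onz(f,px,z):
    c,d=ray(f,px); return c+d*((z-c[2])/d[:,2])[:,None]
def proj(f,X):
    R=np.array(f["R"]);return cv2.projectPoints(np.array(X,float).reshape(-1,3),cv2.Rodrigues(R)[0],np.array(f["t"],float),np.array(f["mtx"]),np.array(f["D"],float))[0].reshape(-1,2)
E
python3 - <<'E'
from h import *
for n in("top","side"):
    f=grab(n,f"pics/{n}0.png"); c,d=ray(f,[[280,210]]); print(n,c.round(),d.round(2))
print(telemetry.sense())
E
```

```text
top [ 355.   76. 1515.] [[ 0.12 -0.01 -0.99]]
side [ 421. -582.  887.] [[ 0.11  0.64 -0.76]]
{'clock': 0.1, 'qpos': array([-1.16339449e+00,  3.53597848e-01,  1.63407799e+00, -1.15570179e-05,
        1.15523259e+00, -2.38849627e-03]), 'qvel': array([-0.0011534 , -0.00141643, -0.00172984, -0.00145264, -0.00115335,
        0.00105067]), 'joint_efforts': array([ 7.12520227e-05, -6.06355405e+01, -3.42820072e+01, -5.69702945e-05,
        3.90401328e-03, -6.64521409e-06]), 'eef_pos': array([ 248.83534043, -572.83750334,  230.61712844]), 'tcp_rot': array([-3.14027685e+00,  7.42447911e-06,  4.09795015e-01]), 'contact_force': array([-0.30151088, -0.32783464,  0.58920754]), 'wrist_torque': array([-0.01308888,  0.04108236, -0.04353717]), 'grasp_force': 0.0, 'opening': 0.9973797426112457}
```

View pics/top0.png

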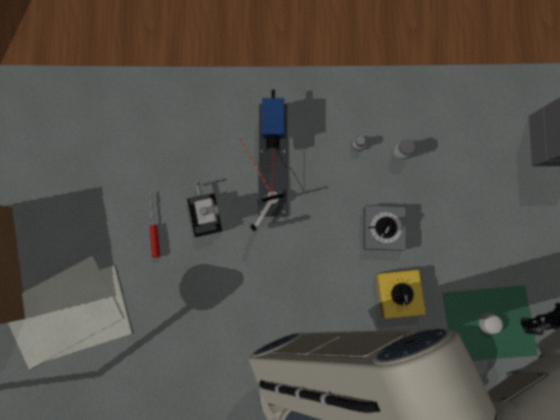

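View pics/side0.png

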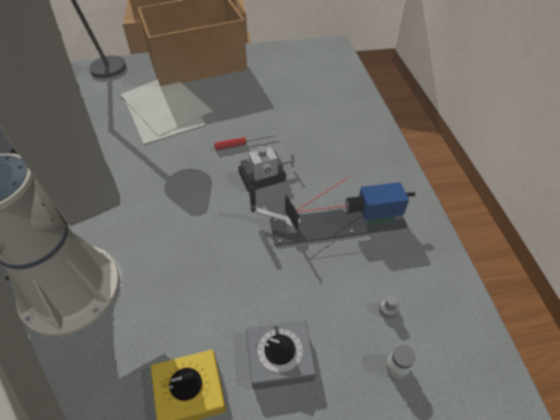

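The top view shows the grey dial box at about (385,228), the mirror pivot at about (273,196) and the lever post at (254,227). The vise and block are at (205,212) and the camera head is at (273,115). In the side view the dial is at (280,350), the target at (267,170) and the lever post at (253,195). I'll zoom in on these.

```bash
python3 - <<'E'
from h import *
a=cv2.imread("pics/top0.png");b=cv2.imread("pics/side0.png")
def c(im,x,y,w,h,k): return cv2.resize(im[y:y+h,x:x+w],None,fx=k,fy=k,interpolation=cv2.INTER_CUBIC)
A=c(a,360,200,50,50,6);B=c(b,240,315,80,75,4) 
C=c(a,180,140,125,100,3);D=c(b,235,135,130,100,3)
o=np.zeros((600,800,3),np.uint8)
for im,x,y in((A,0,0),(B,400,0),(C,0,300),(D,400,300)):o[y:y+im.shape[0],x:x+im.shape[1]]=im
cv2.imwrite("pics/z0.png",o)
E
```

```text
(no output)
```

View pics/z0.png

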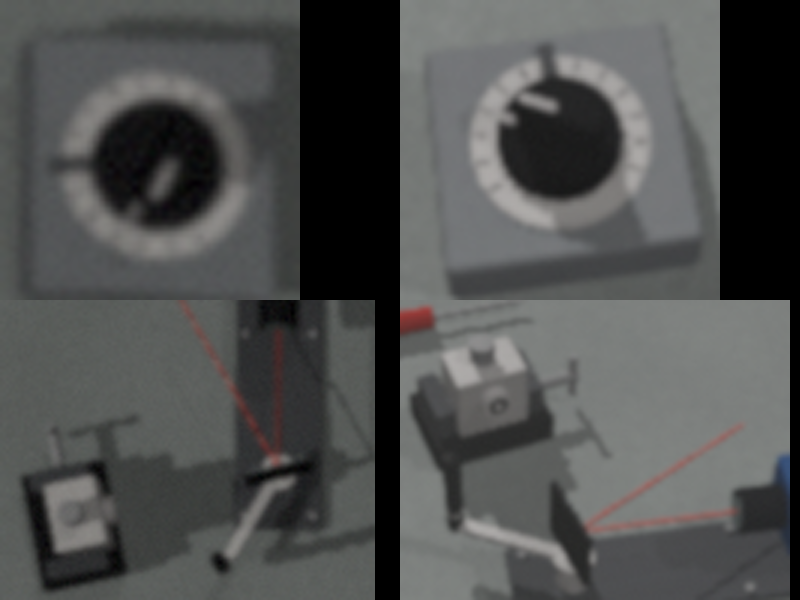

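The zoom shows the dial ring centre at top A(156,163) and side B(561,141). The white line's outer end is at A(131,212), B(503,116), and the clip's inner tip is at A(93,163), B(548,78). The beam's pivot point is at C(277,462), D(586,530). The boss face is at C(115,509), D(497,403), and the post top is at C(222,562), D(453,462).

```bash
cat >> h.py <<'E'
A=lambda u,v:(360+(u+.5)/6-.5,200+(v+.5)/6-.5)
B=lambda u,v:(240+(u-400+.5)/4-.5,315+(v+.5)/4-.5)
C=lambda u,v:(180+(u+.5)/3-.5,140+(v-300+.5)/3-.5)
D=lambda u,v:(235+(u-400+.5)/3-.5,135+(v-300+.5)/3-.5)
E
python3 - <<'E'
from h import *
ft=grab("top");fs=grab("side")
for n,p,q,z in [("ring",A(156,163),B(561,141),45),("line",A(131,212),B(503,116),53),("clip",A(93,163),B(548,78),53),
  ("pivot",C(277,462),D(586,530),73),("target",C(115,509),D(497,403),73),("posttop",C(222,562),D(453,462),123),("lensbeam",C(279,330),D(735,512),73),("view",C(183,303),D(742,426),73)]:
    print(n,onz(ft,[p],z)[0].round(1),onz(fs,[q],z)[0].round(1))
E
```

```text
ring [ 478.3 -248.4   45. ] [ 478.4 -249.9   45. ]
line [ 453.5 -233.7   53. ] [ 450.8 -234.9   53. ]
clip [ 477.5 -215.9   53. ] [ 477.  -218.2   53. ]
pivot [573.4  88.5  73. ] [578.7  86.4  73. ]
target [526.8 247.5  73. ] [527.8 249.2  73. ]
posttop [470.5 139.8 123. ] [475.2 135.5 123. ]
lensbeam [706.4  86.7  73. ] [707.5  84.8  73. ]
view [734.1 182.6  73. ] [741.4 183.3  73. ]
```

Dial axis is about (478.4, -249.2). The line lies at about 150° and the clip at about 92°, so roughly 58° clockwise. Moving over it now.

>>> play_rows --dp '[[0.85, -0.51, 0.08], [1.7, -1.03, 0.15], [2.55, -1.54, 0.23], [3.4, -2.05, 0.3], [4.25, -2.56, 0.38]]' --rot '[[0, 0, 0], [0, 0, 0], [0, 0, 0], [0, 0, 0], [0, 0, 0]]' --fingers 1

```text
clock: 0.62
eef_pos: [364.8, -410.0, 215.9]
tcp_rot: [3.142, -0.0, 0.409]
contact_force: [1.0, -1.3, 0.0]
opening: 1.003
grasp_force: 0.0
```

>>> play_rows --dp '[[0.85, -0.51, 0.08], [1.7, -1.03, 0.15], [2.55, -1.54, 0.23], [3.4, -2.05, 0.3], [4.25, -2.56, 0.38]]' --rot '[[0, 0, 0.9], [0, 0, 1.8], [0, 0, 2.7], [0, 0, 3.6], [0, 0, 4.5]]'

```text
clock: 1.03
eef_pos: [480.0, -248.2, 200.9]
tcp_rot: [3.142, -0.0, -0.066]
contact_force: [0.7, -0.7, 0.4]
opening: 1.0
grasp_force: 0.0
```

>>> play_rows --dp '[[0, 0, 0.2], [0, 0, 0.4], [0, 0, 0.6], [0, 0, 0.8], [0, 0, 0.8]]' --rot '[[0, 0, 1.1], [0, 0, 2.2], [0, 0, 3.3], [0, 0, 4.4], [0, 0, 4.4]]'

```text
clock: 1.45
eef_pos: [478.4, -249.2, 167.4]
tcp_rot: [3.141, 0.003, -0.527]
contact_force: [-0.2, -0.4, 0.2]
opening: 1.001
grasp_force: 0.0
```

>>> play_rows --dp '[[0, 0, 0.7], [0, 0, 1.4], [0, 0, 2.1], [0, 0, 2.68], [0, 0, 2.68]]' --rot '[[0, 0, 0], [0, 0, 0], [0, 0, 0], [0, 0, 0], [0, 0, 0]]'

```text
clock: 1.87
eef_pos: [476.7, -248.7, 58.2]
tcp_rot: [3.141, 0.006, -0.519]
contact_force: [-0.8, 0.4, -0.2]
opening: 1.0
grasp_force: 0.0
```

>>> play_rows --dp '[[0, 0, 0], [0, 0, 0], [0, 0, 0], [0, 0, 0], [0, 0, 0]]' --rot '[[0, 0, 0], [0, 0, 0], [0, 0, 0], [0, 0, 0], [0, 0, 0]]' --fingers 0 --grip_force 30

```text
clock: 2.28
eef_pos: [480.0, -250.3, 62.9]
tcp_rot: [-3.142, -0.002, -0.522]
contact_force: [-0.4, -0.2, 0.4]
opening: 0.295
grasp_force: 0.0
```

>>> play_rows --dp '[[0, 0, 0], [0, 0, 0], [0, 0, 0], [0, 0, 0], [0, 0, 0]]' --rot '[[0, 0, 0], [0, 0, 0], [0, 0, 0], [0, 0, 0], [0, 0, 0]]'

```text
clock: 2.7
eef_pos: [479.5, -250.4, 62.7]
tcp_rot: [3.141, -0.001, -0.522]
contact_force: [-2.1, -0.6, 7.8]
opening: 0.159
grasp_force: 33.5
```

>>> play_rows --dp '[[0, 0, 0], [0, 0, 0], [0, 0, 0], [0, 0, 0], [0, 0, 0]]' --rot '[[0, 0, 1], [0, 0, 2], [0, 0, 3], [0, 0, 4], [0, 0, 5]]'

```text
clock: 3.12
eef_pos: [478.7, -251.1, 62.6]
tcp_rot: [3.14, -0.001, -1.05]
contact_force: [-8.4, -8.3, 9.7]
opening: 0.156
grasp_force: 33.9
```

>>> play_rows --dp '[[0, 0, 0], [0, 0, 0], [0, 0, 0], [0, 0, 0], [0, 0, 0]]' --rot '[[0, 0, 1], [0, 0, 2], [0, 0, 3], [0, 0, 4], [0, 0, 4.7]]'

```text
clock: 3.53
eef_pos: [477.7, -251.4, 62.7]
tcp_rot: [3.139, -0.002, -1.542]
contact_force: [-11.4, -9.2, 13.2]
opening: 0.158
grasp_force: 34.4
```

>>> play_rows --dp '[[0, 0, 0], [0, 0, 0], [0, 0, 0], [0, 0, 0], [0, 0, 0]]' --rot '[[0, 0, 0], [0, 0, 0], [0, 0, 0], [0, 0, 0], [0, 0, 0]]'

```text
clock: 3.95
eef_pos: [477.7, -251.4, 62.7]
tcp_rot: [3.139, -0.002, -1.537]
contact_force: [-11.8, -9.1, 12.7]
opening: 0.156
grasp_force: 34.3
```

>>> play_rows --dp '[[0, 0, 0], [0, 0, 0], [0, 0, 0], [0, 0, 0], [0, 0, 0]]' --rot '[[0, 0, 0], [0, 0, 0], [0, 0, 0], [0, 0, 0], [0, 0, 0]]' --fingers 1

```text
clock: 4.37
eef_pos: [479.4, -249.8, 61.7]
tcp_rot: [-3.141, 0.0, -1.538]
contact_force: [-0.4, -1.1, -0.1]
opening: 0.857
grasp_force: 0.0
```

>>> play_rows --dp '[[0, 0, 0], [0, 0, -0.9], [0, 0, -1.9], [0, 0, -2.9], [0, 0, -3.5]]' --rot '[[0, 0, 0], [0, 0, 0], [0, 0, 0], [0, 0, 0], [0, 0, 0]]'

```text
clock: 4.78
eef_pos: [480.4, -250.4, 205.5]
tcp_rot: [-3.138, -0.002, -1.538]
contact_force: [1.3, -0.4, 0.2]
opening: 1.006
grasp_force: 0.0
```

```bash
python3 - <<'E'
from h import *
grab("top","pics/top1.png");grab("side","pics/side1.png")
a=cv2.imread("pics/top1.png");b=cv2.imread("pics/side1.png")
def c(im,x,y,w,h,k): return cv2.resize(im[y:y+h,x:x+w],None,fx=k,fy=k,interpolation=cv2.INTER_CUBIC)
o=np.hstack([c(a,360,200,50,50,6),c(b,240,315,80,75,4)*1]);cv2.imwrite("pics/z1.png",o)
E
```

```text
(no output)
```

View pics/z1.png

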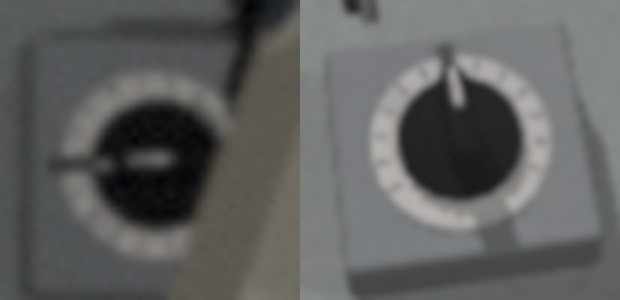

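In the zoom, the line's end at A(103,165) meets the clip tip at (90,164), and the side view agrees: line (450,68), clip (447,50), on one radius. The dial is done. Next is the lever post at about (474,140), with yaw -30°.

>>> play_rows --dp '[[-0.98, -0.02, 0], [-1.95, -0.03, 0], [-2.93, -0.05, 0], [-3.91, -0.07, 0], [-4.88, -0.08, 0]]' --rot '[[0, 0, 0], [0, 0, 0], [0, 0, 0], [0, 0, 0], [0, 0, 0]]'

```text
clock: 5.3
eef_pos: [475.2, -53.0, 200.7]
tcp_rot: [3.14, 0.0, -1.538]
contact_force: [0.6, 0.2, 0.1]
opening: 1.001
grasp_force: 0.0
```

>>> play_rows --dp '[[-0.98, -0.02, 0], [-1.95, -0.03, 0], [-2.93, -0.05, 0], [-3.91, -0.07, 0], [-4.88, -0.08, 0]]' --rot '[[0, 0, -1], [0, 0, -2], [0, 0, -3], [0, 0, -4], [0, 0, -4.85]]'

```text
clock: 5.72
eef_pos: [472.0, 142.4, 200.8]
tcp_rot: [3.141, 0.0, -1.025]
contact_force: [0.6, -0.5, -0.3]
opening: 0.999
grasp_force: 0.0
```

>>> play_rows --dp '[[0, 0, 0], [0, 0, 0], [0, 0, 0], [0, 0, 0], [0, 0, 0]]' --rot '[[0, 0, -1], [0, 0, -2], [0, 0, -3], [0, 0, -4], [0, 0, -4.85]]'

```text
clock: 6.13
eef_pos: [472.2, 140.6, 200.5]
tcp_rot: [3.14, 0.001, -0.516]
contact_force: [0.3, 1.0, 0.0]
opening: 1.0
grasp_force: 0.0
```

>>> play_rows --dp '[[0, 0, 0], [0, 0, 0]]' --rot '[[0, 0, 0], [0, 0, 0]]'

```text
clock: 6.3
eef_pos: [472.4, 140.4, 200.9]
tcp_rot: [3.141, 0.001, -0.525]
contact_force: [-0.1, 0.1, -1.0]
opening: 0.993
grasp_force: 0.0
```

```bash
python3 - <<'E'
from h import *
ft=grab("top","pics/top2.png");fs=grab("side","pics/side2.png")
print(telemetry.sense()["qpos"].round(2))
a=cv2.imread("pics/top2.png");b=cv2.imread("pics/side2.png")
# predicted post points: bottom z42, top z123
for f,im in((ft,a),(fs,b)):
    print(proj(f,[[474,140.5,42],[474,140.5,123],[569.2,86,73],[527.3,248.3,73]]).round(1))
    
def c(im,x,y,w,h,k): return cv2.resize(im[y:y+h,x:x+w],None,fx=k,fy=k,interpolation=cv2.INTER_CUBIC)
cv2.imwrite("pics/z2.png",np.hstack([c(a,180,140,130,130,3),c(b,215,110,130,130,3)]))
E
```

```text
[0.29 0.18 1.94 0.   1.02 2.38]
[[254.7 228.1]
 [253.4 225.8]
 [272.8 195.1]
 [217.7 209.1]]
[[253.1 208.5]
 [251.6 187.3]
 [293.  211.9]
 [266.9 169.3]]
```

View pics/z2.png

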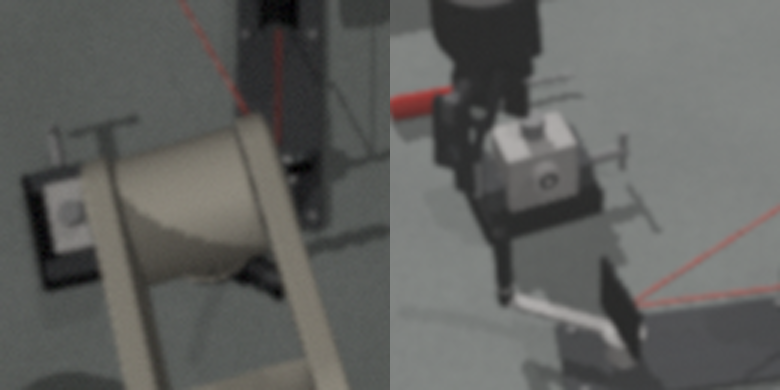

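The side crop shows the post from (503,238) to (505,299), within 2 px of my prediction. Descending and gripping.

>>> play_rows --dp '[[0, 0, 0.7], [0, 0, 1.4], [0, 0, 2.1], [0, 0, 2.8], [0, 0, 2.92]]' --rot '[[0, 0, 0], [0, 0, 0], [0, 0, 0], [0, 0, 0], [0, 0, 0]]'

```text
clock: 6.82
eef_pos: [470.1, 139.6, 81.2]
tcp_rot: [3.137, 0.004, -0.524]
contact_force: [-0.8, -1.7, -0.5]
opening: 1.004
grasp_force: 0.0
```

>>> play_rows --dp '[[0, 0, 0], [0, 0, 0], [0, 0, 0], [0, 0, 0], [0, 0, 0]]' --rot '[[0, 0, 0], [0, 0, 0], [0, 0, 0], [0, 0, 0], [0, 0, 0]]' --fingers 0 --grip_force 30

```text
clock: 7.23
eef_pos: [473.7, 140.7, 86.2]
tcp_rot: [-3.14, -0.002, -0.522]
contact_force: [0.7, 0.4, 0.4]
opening: 0.299
grasp_force: 0.0
```

>>> play_rows --dp '[[0, 0, 0], [0, 0, 0], [0, 0, 0], [0, 0, 0], [0, 0, 0]]' --rot '[[0, 0, 0], [0, 0, 0], [0, 0, 0], [0, 0, 0], [0, 0, 0]]'

```text
clock: 7.65
eef_pos: [473.6, 140.9, 85.9]
tcp_rot: [-3.14, -0.001, -0.522]
contact_force: [-0.2, 1.4, 6.7]
opening: 0.177
grasp_force: 29.4
```

>>> play_rows --dp '[[0.006, 0.178, 0], [0.023, 0.356, 0], [0.052, 0.532, 0], [0.092, 0.706, 0], [0.144, 0.877, 0]]' --rot '[[0, 0, -0.62], [0, 0, -1.24], [0, 0, -1.86], [0, 0, -2.48], [0, 0, -3.1]]'

```text
clock: 8.07
eef_pos: [461.2, 107.3, 85.9]
tcp_rot: [-3.14, -0.002, -0.194]
contact_force: [-0.3, 2.2, 7.1]
opening: 0.18
grasp_force: 29.3
```

>>> play_rows --dp '[[0.006, 0.178, 0], [0.023, 0.356, 0], [0.052, 0.532, 0], [0.092, 0.706, 0], [0.144, 0.877, 0]]' --rot '[[0, 0, -0.62], [0, 0, -1.24], [0, 0, -1.86], [0, 0, -2.48], [0, 0, -3.1]]'

```text
clock: 8.48
eef_pos: [460.2, 71.7, 85.9]
tcp_rot: [-3.141, -0.003, 0.13]
contact_force: [0.8, 2.5, 5.8]
opening: 0.18
grasp_force: 29.2
```

>>> play_rows --dp '[[0, 0, 0], [0, 0, 0], [0, 0, 0], [0, 0, 0], [0, 0, 0]]' --rot '[[0, 0, 0], [0, 0, 0], [0, 0, 0], [0, 0, 0], [0, 0, 0]]'

```text
clock: 8.9
eef_pos: [460.2, 72.0, 85.9]
tcp_rot: [-3.141, -0.002, 0.127]
contact_force: [-0.6, 1.3, 6.8]
opening: 0.175
grasp_force: 29.3
```

```bash
python3 - <<'E'
from h import *
ft=grab("top","pics/top3.png");fs=grab("side","pics/side3.png")
a=cv2.imread("pics/top3.png");b=cv2.imread("pics/side3.png")
def c(im,x,y,w,h,k): return cv2.resize(im[y:y+h,x:x+w],None,fx=k,fy=k,interpolation=cv2.INTER_CUBIC)
cv2.imwrite("pics/z3.png",np.hstack([c(a,180,140,130,130,3),c(b,215,110,130,130,3)]))
E
```

```text
(no output)
```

View pics/z3.png

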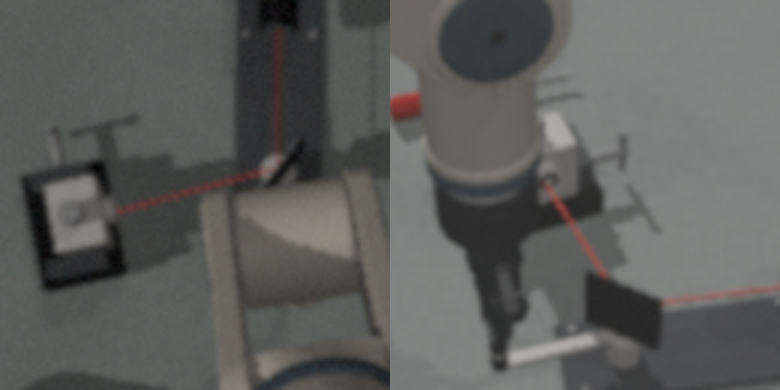

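The beam ends on the boss in both views: top (115,211), and side (548,182) against the ring centre at about (547,181). The mirror is held steady, so I'm handing in.

```bash
python3 -c "
from h import *
print(r.sign_off())"
```

```text
the job is handed in; nothing more can be done
None
```

I turned the dial's white line to meet the clip and let go, then swung the mirror until the beam fell on the target, with the gripper still holding it. I handed the job in at about 9 s of the 51 s allowed, and the sign-off returned no verdict.

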